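# Clear the jammed sleeve from the magazine mouth and close the shutter

## Task

A sleeve is jammed in the mouth of the sleeve magazine and keeps its shutter from closing. With the fingers, nudge it straight back into the lane until the row behind it is closed up and bears firmly on the hidden rubber buffer (a push of about 10 N, and never more than 20 N on the sleeve or the shutter), then back away and slide the shutter fully shut. Leave the sleeve standing in the lane and the other things on the bench where they are.

Things in the scene. Friction and masses are not known exactly. Their poses are not given: they have to be found in the camera images.
- mouth (a point): middle of the mouth of the magazine (300 x 104 mm steel plate with an open-topped lane), on the lane floor, 10 mm above the bench. x points into the lane (away from the robot, the way to push), y left, z up. Lane walls 16 mm high, inner faces at y=+25.5 and -27.5 mm: fingers above z=18 mm clear them. With the row closed up the jammed sleeve's centre ends between x=73 and 107 mm
- cheek_face (a point): middle of the inner face of the sprung steel cheek on the right of the mouth (lane x 4 to 46 mm, 16 mm high), which pinches the jammed sleeve against the left wall: 4 to 9 N of push starts it moving; once the sleeve's centre is past x=55 mm it is free and the cheek springs back in
- cover_edge (a point): middle of the near edge of the green cover plate, on its top, 56 mm above the lane floor; it roofs the lane from here (x=130 mm) to x=280 mm, 98 mm wide. Hidden under it: a loose third sleeve, and the rubber buffer that yields 1 mm per 1.2 N, at most 12 mm, then is solid; its place differs each time. Pushing the row, gaps between, takes 1 to 5 N until the buffer is met
- sleeve0_center (a point): the jammed aluminium sleeve, a plain upright round bush 50 mm in diameter and 45 mm tall, loose, about 120 g, standing on the lane floor in the mouth and sticking out of it towards the robot; point at its centre, half-way up (22.5 mm above the lane floor). It would tip if pushed near the top; push it below half height
- sleeve1_center (a point): the next sleeve in the lane, same size, visible just in front of the cover; point at its centre, half-way up
- shutter (a joint): slide of the aluminium shutter plate (8 mm thick, 66 mm wide, top 35 mm above the lane floor) that closes the mouth from the left, just in front of the lane (mouth x=-6 to +2 mm); 0 = fully open, 0.066 m = fully shut, growing as it moves right (along mouth -y). Slides with about 2 N of friction and stays where left
- shutter_handle (a point): the shutter's upright handle post, 14 mm in diameter, from 35 to 62 mm above the lane floor; point on its axis at 50 mm above the lane floor. At mouth y=+85 mm when fully open, y=+19 mm when shut
- spare_center (a point): bystander: a spare sleeve, same as the jammed one, standing on the bench right of the magazine; point at its centre
- piston_center (a point): bystander: an engine piston, 64 mm in diameter, 50 mm tall, standing left of the magazine; point at its centre
- tin_rim (a point): bystander: a shallow steel tin, 96 mm across, 30 mm tall; point at the centre of its mouth
- wrench_grip (a point): bystander: a wrench lying on the bench; point on its handle
- driver_grip (a point): bystander: a screwdriver lying on the bench; point on its handle
Not all that is in view belongs to the job. What is shaped like the part that bears sleeve0_center but green or turquoise is not meant.

How it is judged:
By the outcome, as a careful person would: the job done as asked, in the order asked, and still so for the second after the job is handed in, with the robot touching nothing.
It also fails if it takes over 51 s, if anything falls off the work surface, if the arm or the gripper's body presses on something with over 40 N, if the wrist force passes 120 N, or if a joint passes its speed limit or range.

## Robot

A 6-joint arm with a two-finger parallel gripper is mounted at the origin on the work surface. World frame = base frame: x ahead of the robot, y to its left, z up, the work surface at z = 0. Lengths are in m, angles in rad, forces in N, time in s.
With the tool pointing down it reaches from about 0.3 to 0.85 m from the base axis. Payload 4.2 kg.
Tool frame: the origin (TCP) lies on the centre line of the jaws, within the pads' length; the fingertips stand ctrl.tips_ahead ahead of it and the grasp point (between the pads) lies 8 mm behind it (ctrl.tips_ahead is the distance from the TCP to the fingertips, in m); z points along the fingers, y is the line along which they close (so a half turn about z gives the same grasp; the last joint's range is limited). The gripper opens to 91 mm and grips with 3 to 60 N. Pads are 32 mm wide; open, the fingers measure 118 mm over their backs; the gripper's body (76 mm by 178 mm) begins 60 mm behind the grasp point.
Start: joints at [1.187, 0.32, 1.565, -0, 1.257, -0.02], TCP at [0.205, 0.537, 0.225] pointing down, gripper open.
Joint ranges: [-3.11, 3.11], [-0.84, 2.01], [0.21, 2.61], [-1.34, 4.49], [0.05, 2.63], [-2.56, 2.56]. Speed limits (rad/s): [2.57, 2.57, 3.14, 3.14, 3.14, 3.14].

## Interface

Orientations are given as a rotation vector (axis times angle).
In Python, from bench import ctrl gives the robot as it stands.
- The arm moves only by the tool arm_command, never from a script. Its argument "plan" is a list of rows, each an object with "dp": the shift along the tool's x, y, z in cm, a list of three; "turn": the turn about the tool's z in rad; "gripper": the opening, from 0 (shut) to 1 (fully open). A call has exactly 10 rows; each row shifts and turns the commanded pose from where the row before left it, along the tool's axes as they then stand; what a row does not reach is not made up. A row lasts 1/10 s, in which the tool goes at most 50 mm and 8.59 degrees, less where a joint would pass 70% of its speed; a pose out of reach is approached as far as the arm can. A call is refused whole if a number of a shift passes 5 or a number of a turn 0.15, either way. A call with a gripper value outside its range is refused whole. The fingers move at their own pace and stop on an object; the grip force is fixed at half the most. Time passes only in rows, so rows that do not move let the fingers close, or fill a call up. It gives the time, the measured TCP pose, the force, the opening and the grip force at its end, in the units of the state.
- ctrl.get_obs(): the state, without advancing time (a new reading comes with each control period).
- ctrl.grab_frame(name): name is "side" or "top" or "wrist"; returns a dict with "img" (480x640x3 uint8, red, green, blue), "K" (3x3 intrinsics, pixels), "pose" (4x4, takes a point from camera to world coordinates). Camera axes: x right, y up, looking along -z (the intrinsics and any distortion apply to the point x, -y, -z); pixel columns grow to the right and rows downward; lengths in m; the calibration is good to about 2 mm. A picture is of the moment at which its call begins. There is no depth.
- ctrl.finish_job(): hands the job in; it is judged then, once.
The state is a dict: "time_s": time; "joints": joint angles; "qd": joint speeds; "joint_efforts": joint torques, N m; "position": TCP position; "tool_rot": TCP orientation; "ft_force": force on the tool from outside, world axes, zero at the start; "torque": the same for the moment, N m; "grip_width": opening from 0.0 (shut) to 1.0 (fully open); "grip_force": force on a finger pad.
Only numpy, scipy, OpenCV 4.12 (cv2) and the standard library are available. Lean on these libraries where they do the work, as an engineer would, in place of code of your own. Each camera call takes 0.05 s, during which the arm holds its last target. There are 200 camera calls.

## Working session

There is one attempt and no reset: what is moved stays moved. The work goes in short steps, Python scripts to look and compute and a tool call to move; the robot and the scene stay as the last step left them, time stands still between calls to the robot, and variables do not carry over. Pictures are saved under pics/ and viewed, at most 10 in all, crops included, and the job is handed in when it is done.

Besides the shell and the picture viewer there is one more tool, called by a JSON object that holds its "op" and its "data". arm_command: Moves the arm, as the interface text tells. Its arguments: {"type":"object","properties":{"plan":{"type":"array","items":{"type":"object","properties":{"dp":{"type":"array","items":{"type":"number"}},"turn":{"type":"number"},"gripper":{"type":"number"}}}}},"required":["plan"]}

```bash
mkdir -p pics; cat > h.py <<'E'
import numpy as np,cv2
from bench import ctrl
def grab(n,f):
    d=ctrl.grab_frame(n); cv2.imwrite(f'pics/{f}.png',d['img'][:,:,::-1]); np.savez(f'pics/{f}.npz',**{k:d[k] for k in('img','K','pose')}); return d
def ray(d,u,v,z):
    K,P=d['K'],d['pose']; r=np.linalg.inv(K)@[u,v,1]; r=P[:3,:3]@[r[0],-r[1],-r[2]]; o=P[:3,3]
    return o+r*(z-o[2])/r[2]
def proj(d,p):
    P=d['pose']; c=P[:3,:3].T@(np.array(p)-P[:3,3]); q=d['K']@[c[0],-c[1],-c[2]]; return q[:2]/q[2]
E
python3 - <<'E'
from h import *
for n in('top','side'):
    d=grab(n,n+'0'); print(n,d['K'].round(1).tolist(),d['pose'].round(3).tolist(),[k for k in d])
o=ctrl.get_obs(); print(o,ctrl.tips_ahead)
E
```

```text
top [[609.9, 0.0, 320.6], [0.0, 609.9, 240.9], [0.0, 0.0, 1.0]] [[-0.001, 0.994, -0.113, 0.419], [-1.0, -0.003, -0.015, -0.006], [-0.016, 0.113, 0.994, 1.312], [0.0, 0.0, 0.0, 1.0]] ['img', 'K', 'pose']
side [[442.9, 0.0, 313.6], [0.0, 442.9, 239.3], [0.0, 0.0, 1.0]] [[0.832, 0.324, -0.45, 0.139], [-0.555, 0.49, -0.672, -0.628], [0.003, 0.809, 0.587, 0.638], [0.0, 0.0, 0.0, 1.0]] ['img', 'K', 'pose']
{'time_s': 0.1, 'joints': array([ 1.18701532e+00,  3.20228496e-01,  1.56555971e+00,  8.51865317e-06,
        1.25739712e+00, -2.00081843e-02]), 'qd': array([ 0.00073524, -0.00141832, -0.00139335,  0.00101358, -0.00178255,
       -0.00119444]), 'joint_efforts': array([-2.53257826e-05, -4.13335741e+01, -2.32513368e+01,  7.27229216e-02,
        4.21804469e-02, -3.92898744e-05]), 'position': array([0.20442407, 0.53696676, 0.224203  ]), 'tool_rot': array([-5.68212273e-01, -3.08944603e+00,  2.44813319e-03]), 'ft_force': array([-0.3903111 , -1.08390624, -0.35708308]), 'torque': array([-0.03662391, -0.00359325,  0.01535029]), 'grip_force': 0.0, 'grip_width': 1.0002977170618557} 0.011
```

View pics/top0.png

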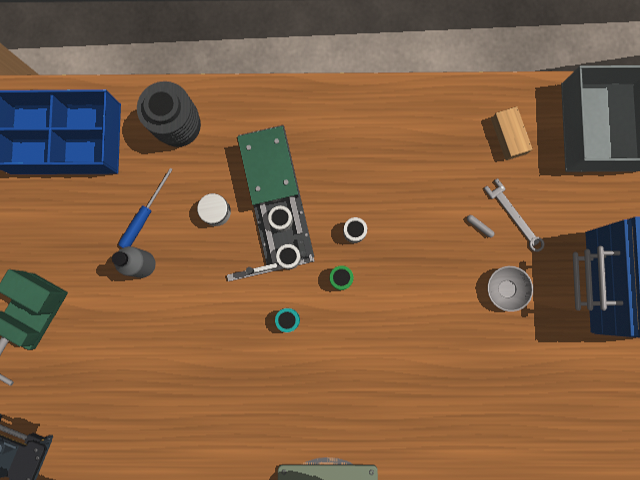

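View pics/side0.png

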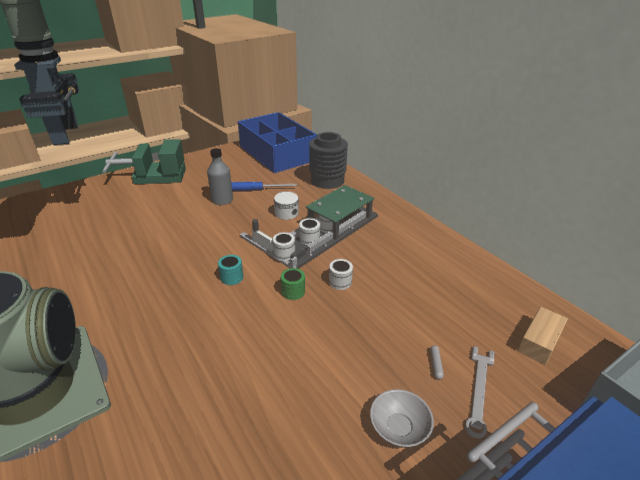

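The top view shows the jammed sleeve at (288,256), the next one at (279,217), the cover's near edge at about (254,205)–(299,192), the shutter at (228,278)–(275,267), and the spare at (355,229). The green (341,278) and turquoise (287,320) decoys stand near the approach path. The side view agrees.

```bash
python3 - <<'E'
from h import *
a=cv2.imread('pics/top0.png')[110:345,215:375]; b=cv2.imread('pics/side0.png')[180:310,205:385]
cv2.imwrite('pics/c1.png',cv2.resize(a,None,fx=2.5,fy=2.5,interpolation=3)); cv2.imwrite('pics/c2.png',cv2.resize(b,None,fx=4.4,fy=4.4,interpolation=3))
E
```

```text
(no output)
```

View pics/c1.png

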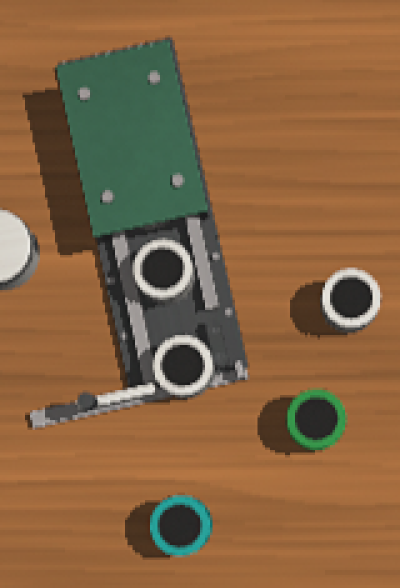

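View pics/c2.png

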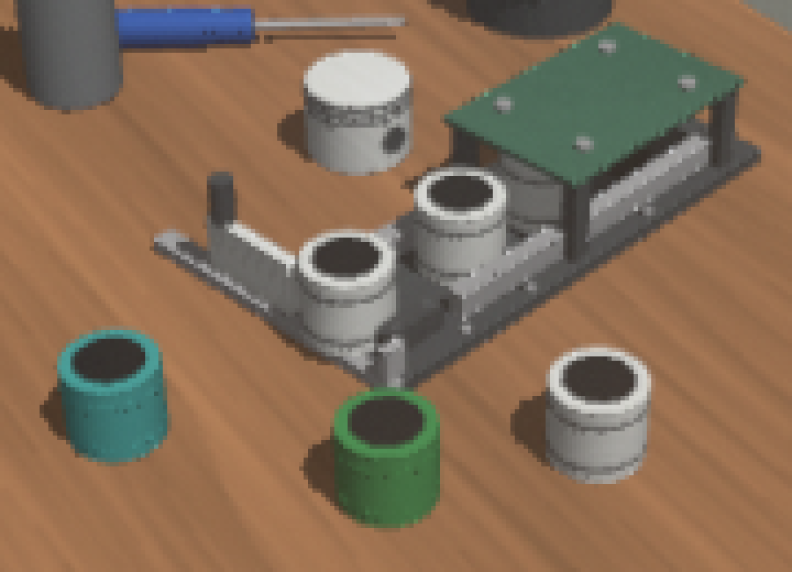

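The crops give the cover corners at (58,66), (170,39), (209,212), (97,238), the sleeve tops at (183,365) and (162,269), and the handle top at (87,400), all in c1 pixels.

```bash
python3 - <<'E'
from h import *
d=np.load('pics/top0.npz'); s=np.load('pics/side0.npz')
img=d['img']; hsv=cv2.cvtColor(img,cv2.COLOR_RGB2HSV)
g=cv2.inRange(hsv,(60,60,40),(90,255,140)); g[:110]=0;g[215:]=0;g[:,:225]=0;g[:,310:]=0
c=max(cv2.findContours(g,0,2)[0],key=cv2.contourArea); r=cv2.minAreaRect(c); bx=cv2.boxPoints(r); print('cover',r)
W=np.array([ray(d,u,v,.066) for u,v in bx]); print(W.round(4).tolist())
W=W[np.argsort(W[:,0])]; near=W[:2].mean(0); far=W[2:].mean(0); ax=(far-near)[:2]; L=np.hypot(*ax); ax/=L; yaw=np.arctan2(ax[1],ax[0]); print('near',near,'L',L,'yaw',yaw)
m=near[:2]-.13*ax; print('mouth',m); n=np.array([-ax[1],ax[0]])
def loc(p): q=p[:2]-m; return (np.array([q@ax,q@n])*1e3).round(1)
cc=lambda x,y:(x/2.5+215-.3,y/2.5+110-.3)
for nm,p,z in[('s0',(183,365),.055),('s1',(162,269),.055),('handle',(87,400),.072),('turq',(181,526),.045),('green',(316,420),.045),('spare',(351,298),.045),('platecorner R near',(246,376),.0),('plR far',(209,212),.066),('shutL',(28,420),.01)]:
    w=ray(d,*cc(*p),z); print(nm,w.round(4),loc(w))
cs=lambda x,y:(x/4.4+205-.4,y/4.4+180-.4)
for nm,p,z in[('s0',(347,260),.055),('s1',(461,194),.055),('handle',(221,179),.072),('turq',(112,358),.045),('coverNL',(443,119),.066),('coverNR',(574,184),.066),('coverFR',(746,82),.066),('coverFL',(617,22),.066)]:
    w=ray(s,*cs(*p),z); print('side',nm,w.round(4),loc(w))
E
```

```text
cover ((267.16290283203125, 165.039306640625), (70.45597839355469, 46.92068862915039), 77.00537872314453)
[[0.783, 0.1901, 0.066], [0.8052, 0.094, 0.066], [0.6585, 0.0602, 0.066], [0.6367, 0.155, 0.066]]
near [0.64758108 0.10759688 0.066     ] L 0.1505213788058881 yaw 0.23085167778401336
mouth [0.52102974 0.07785201]
s0 [0.5312 0.0812 0.055 ] [10.7  0.9]
s1 [0.6116 0.0991 0.055 ] [93.1 -0. ]
handle [0.5012 0.1582 0.072 ] [-0.9 82.8]
turq [0.3988 0.0828 0.045 ] [-117.8   32.8]
green [ 0.486  -0.0289  0.045 ] [-58.5 -95.9]
spare [ 0.5881 -0.0587  0.045 ] [  34.  -148.2]
platecorner R near [0.5264 0.0305 0.    ] [ -5.6 -47.3]
plR far [0.6576 0.0595 0.066 ] [128.8 -49.2]
shutL [0.4883 0.2168 0.01  ] [-1.000e-01  1.428e+02]
side s0 [0.5308 0.0787 0.055 ] [ 9.7 -1.4]
side s1 [0.6123 0.097  0.055 ] [93.3 -2.3]
side handle [0.5011 0.1571 0.072 ] [-1.2 81.7]
side turq [0.4013 0.0837 0.045 ] [-115.2   33.1]
side coverNL [0.636  0.1512 0.066 ] [128.7  45.1]
side coverNR [0.6585 0.0583 0.066 ] [129.3 -50.5]
side coverFR [0.8026 0.0893 0.066 ] [276.7 -53.3]
side coverFL [0.7834 0.1865 0.066 ] [280.2  45.7]
```

{"op": "arm_command", "data": {"plan": [{"dp":[0,0,0],"turn":-0.149,"gripper":0},{"dp":[0,0,0],"turn":-0.149,"gripper":0},{"dp":[0,0,0],"turn":-0.149,"gripper":0},{"dp":[0,0,0],"turn":-0.149,"gripper":0},{"dp":[-1.2,-4,0],"turn":0,"gripper":0},{"dp":[-1.2,-4,0],"turn":0,"gripper":0},{"dp":[-1.2,-4,0],"turn":0,"gripper":0},{"dp":[-1.2,-4,0],"turn":0,"gripper":0},{"dp":[-1.2,-4,0],"turn":0,"gripper":0},{"dp":[-1.2,-4,0],"turn":0,"gripper":0}]}}

```text
time_s: 1.1
position: [0.3302, 0.3188, 0.2247]
tool_rot: [0.365, -3.12, 0.0]
ft_force: [0.4, -0.2, -0.3]
grip_width: 0.151
grip_force: 0.0
```

{"op": "arm_command", "data": {"plan": [{"dp":[-1.1,-4,0],"turn":0,"gripper":0},{"dp":[-1.1,-4,0],"turn":0,"gripper":0},{"dp":[-1.1,-4,0],"turn":0,"gripper":0},{"dp":[-1.1,-4,0],"turn":0,"gripper":0},{"dp":[-1.1,-4,0],"turn":0,"gripper":0},{"dp":[-1.1,-4,0],"turn":0,"gripper":0},{"dp":[-1.1,-4,0],"turn":0,"gripper":0},{"dp":[0,0,0],"turn":0,"gripper":0},{"dp":[0,0,0],"turn":0,"gripper":0},{"dp":[0,0,0],"turn":0,"gripper":0}]}}

```text
time_s: 2.1
position: [0.4686, 0.0663, 0.2247]
tool_rot: [0.365, -3.119, -0.001]
ft_force: [-0.5, -0.0, -0.4]
grip_width: 0.005
grip_force: 0.0
```

```bash
cat >> h.py <<'E'
from scipy.spatial.transform import Rotation as Ro
yaw=0.2309; ax=np.array([np.cos(yaw),np.sin(yaw)]); n=np.array([-ax[1],ax[0]]); m=np.array([.52103,.07785])-.0015*n
def st():
    o=ctrl.get_obs(); R=Ro.from_rotvec(o['tool_rot']).as_matrix(); p=o['position']; f=o['ft_force']
    print('t',round(o['time_s'],2),'lane mm',((p[:2]-m)@ax*1e3).round(1),((p[:2]-m)@n*1e3).round(1),'tip z lane',((p[2]-.011-.010)*1e3).round(1),'tool y yaw err',(np.arctan2(R[1,1],R[0,1])-yaw-np.pi/2).round(4),'zdir',R[:,2].round(4),'F lane',(f[:2]@ax).round(2),(f[:2]@n).round(2),f[2].round(2),'w',round(o['grip_width'],3),'q6',o['joints'][5].round(2))
E
python3 -c "
from h import *
st()"
```

```text
t 2.1 lane mm -53.7 2.3 tip z lane 203.7 tool y yaw err 0.0019 zdir [-1.1e-03  4.0e-04 -1.0e+00] F lane -0.48 0.07 -0.43 w 0.005 q6 -1.69
```

{"op": "arm_command", "data": {"plan": [{"dp":[0,-0.2,3],"turn":0,"gripper":0},{"dp":[0,0,3],"turn":0,"gripper":0},{"dp":[0,0,3],"turn":0,"gripper":0},{"dp":[0,0,3],"turn":0,"gripper":0},{"dp":[0,0,3],"turn":0,"gripper":0},{"dp":[0,0,2],"turn":0,"gripper":0},{"dp":[0,0,1.2],"turn":0,"gripper":0},{"dp":[0,0,0.7],"turn":0,"gripper":0},{"dp":[0,0,0],"turn":0,"gripper":0},{"dp":[0,0,0],"turn":0,"gripper":0}]}}

```text
time_s: 3.1
position: [0.47, 0.0643, 0.0365]
tool_rot: [-0.365, 3.119, 0.0]
ft_force: [-0.9, -0.5, 1.0]
grip_width: 0.002
grip_force: 0.0
```

```bash
python3 -c "
from h import *
st(); d=grab('side','side1'); cv2.imwrite('pics/c3.png',cv2.resize(d['img'][120:310,205:395,::-1],None,fx=3,fy=3,interpolation=3))"
```

```text
t 3.1 lane mm -52.8 0.0 tip z lane 15.5 tool y yaw err 0.0023 zdir [ 1.e-03  2.e-04 -1.e+00] F lane -1.02 -0.25 1.01 w 0.002 q6 -1.69
```

View pics/c3.png

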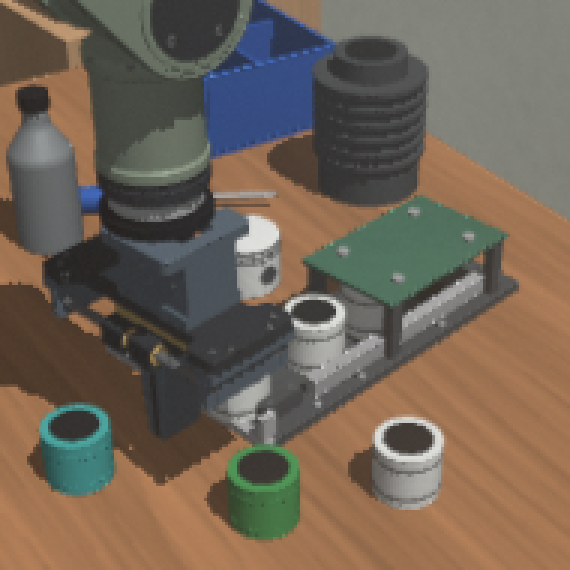

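The fingers are low and shut just in front of the jammed sleeve, and clear of the decoys. Starting the push.

{"op": "arm_command", "data": {"plan": [{"dp":[-0.5,0,0],"turn":0,"gripper":0},{"dp":[-0.5,0,0],"turn":0,"gripper":0},{"dp":[-0.4,0,0],"turn":0,"gripper":0},{"dp":[-0.2,0,0],"turn":0,"gripper":0},{"dp":[-0.2,0,0],"turn":0,"gripper":0},{"dp":[-0.2,0,0],"turn":0,"gripper":0},{"dp":[-0.2,0,0],"turn":0,"gripper":0},{"dp":[-0.2,0,0],"turn":0,"gripper":0},{"dp":[-0.2,0,0],"turn":0,"gripper":0},{"dp":[-0.2,0,0],"turn":0,"gripper":0}]}}

```text
time_s: 4.15
position: [0.4939, 0.0697, 0.0356]
tool_rot: [0.363, -3.114, 0.0]
ft_force: [-5.4, -0.2, 4.1]
grip_width: 0.004
grip_force: 2.7
```

{"op": "arm_command", "data": {"plan": [{"dp":[-0.2,0,0],"turn":0,"gripper":0},{"dp":[-0.2,0,0],"turn":0,"gripper":0},{"dp":[-0.2,0,0],"turn":0,"gripper":0},{"dp":[-0.2,0,0],"turn":0,"gripper":0},{"dp":[-0.2,0,0],"turn":0,"gripper":0},{"dp":[-0.2,0,0],"turn":0,"gripper":0},{"dp":[-0.2,0,0],"turn":0,"gripper":0},{"dp":[-0.2,0,0],"turn":0,"gripper":0},{"dp":[-0.2,0,0],"turn":0,"gripper":0},{"dp":[-0.2,0,0],"turn":0,"gripper":0}]}}

```text
time_s: 5.15
position: [0.5166, 0.0748, 0.0359]
tool_rot: [-0.364, 3.12, 0.0]
ft_force: [-2.8, 1.3, 0.7]
grip_width: 0.008
grip_force: 1.1
```

```bash
python3 -c "
from h import *
st()"
```

```text
t 5.15 lane mm -5.0 -0.5 tip z lane 14.9 tool y yaw err 0.0013 zdir [ 1.e-04  1.e-04 -1.e+00] F lane -2.37 1.94 0.69 w 0.008 q6 -1.68
```

{"op": "arm_command", "data": {"plan": [{"dp":[-0.2,0,0],"turn":0,"gripper":0},{"dp":[-0.2,0,0],"turn":0,"gripper":0},{"dp":[-0.2,0,0],"turn":0,"gripper":0},{"dp":[-0.2,0,0],"turn":0,"gripper":0},{"dp":[-0.2,0,0],"turn":0,"gripper":0},{"dp":[-0.2,0,0],"turn":0,"gripper":0},{"dp":[-0.2,0,0],"turn":0,"gripper":0},{"dp":[-0.2,0,0],"turn":0,"gripper":0},{"dp":[-0.2,0,0],"turn":0,"gripper":0},{"dp":[-0.2,0,0],"turn":0,"gripper":0}]}}

```text
time_s: 6.15
position: [0.5364, 0.0793, 0.036]
tool_rot: [-0.364, 3.12, -0.0]
ft_force: [-0.9, 1.1, -0.7]
grip_width: 0.007
grip_force: 0.6
```

```bash
python3 -c "
from h import *
st(); d=grab('side','side2'); cv2.imwrite('pics/c4.png',cv2.resize(d['img'][120:310,205:395,::-1],None,fx=3,fy=3,interpolation=3))"
```

```text
t 6.15 lane mm 15.3 -0.6 tip z lane 15.0 tool y yaw err 0.0014 zdir [ 7.e-04 -1.e-04 -1.e+00] F lane -0.65 1.24 -0.65 w 0.007 q6 -1.68
```

View pics/c4.png

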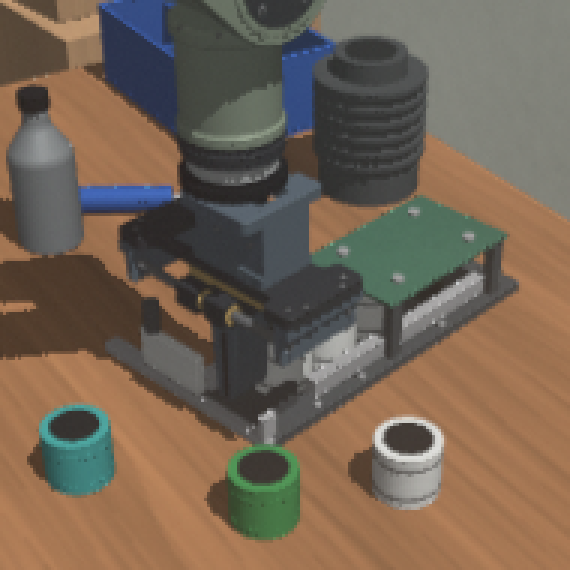

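The sleeve is in the lane and upright (cover-side rows visible), past the cheek. I'll continue in smaller bites and watch the force.

{"op": "arm_command", "data": {"plan": [{"dp":[-0.1,0,0],"turn":0,"gripper":0},{"dp":[-0.1,0,0],"turn":0,"gripper":0},{"dp":[-0.1,0,0],"turn":0,"gripper":0},{"dp":[-0.1,0,0],"turn":0,"gripper":0},{"dp":[-0.1,0,0],"turn":0,"gripper":0},{"dp":[-0.1,0,0],"turn":0,"gripper":0},{"dp":[-0.1,0,0],"turn":0,"gripper":0},{"dp":[-0.1,0,0],"turn":0,"gripper":0},{"dp":[0,0,0],"turn":0,"gripper":0},{"dp":[0,0,0],"turn":0,"gripper":0}]}}

```text
time_s: 7.2
position: [0.5437, 0.0812, 0.0359]
tool_rot: [-0.364, 3.12, 0.0]
ft_force: [-2.0, 0.0, 0.1]
grip_width: 0.008
grip_force: 1.0
```

```bash
python3 -c "
from h import *
st()"
```

```text
t 7.2 lane mm 22.9 -0.4 tip z lane 14.9 tool y yaw err 0.0013 zdir [ 1.e-04  1.e-04 -1.e+00] F lane -1.91 0.5 0.11 w 0.008 q6 -1.68
```

{"op": "arm_command", "data": {"plan": [{"dp":[-0.1,0,0],"turn":0,"gripper":0},{"dp":[-0.1,0,0],"turn":0,"gripper":0},{"dp":[-0.1,0,0],"turn":0,"gripper":0},{"dp":[-0.1,0,0],"turn":0,"gripper":0},{"dp":[-0.1,0,0],"turn":0,"gripper":0},{"dp":[-0.1,0,0],"turn":0,"gripper":0},{"dp":[-0.1,0,0],"turn":0,"gripper":0},{"dp":[-0.1,0,0],"turn":0,"gripper":0},{"dp":[0,0,0],"turn":0,"gripper":0},{"dp":[0,0,0],"turn":0,"gripper":0}]}}

```text
time_s: 8.2
position: [0.5506, 0.0833, 0.0359]
tool_rot: [0.364, -3.119, -0.001]
ft_force: [-4.9, 0.9, 3.1]
grip_width: 0.0
grip_force: 2.5
```

```bash
python3 -c "
from h import *
st()"
```

```text
t 8.2 lane mm 30.0 0.0 tip z lane 14.9 tool y yaw err 0.0012 zdir [-2.e-03  3.e-04 -1.e+00] F lane -4.58 1.98 3.09 w 0.0 q6 -1.67
```

{"op": "arm_command", "data": {"plan": [{"dp":[-0.1,0,0],"turn":0,"gripper":0},{"dp":[-0.1,0,0],"turn":0,"gripper":0},{"dp":[-0.1,0,0],"turn":0,"gripper":0},{"dp":[-0.1,0,0],"turn":0,"gripper":0},{"dp":[0,0,0],"turn":0,"gripper":0},{"dp":[0,0,0],"turn":0,"gripper":0},{"dp":[0,0,0],"turn":0,"gripper":0},{"dp":[0,0,0],"turn":0,"gripper":0},{"dp":[0,0,0],"turn":0,"gripper":0},{"dp":[0,0,0],"turn":0,"gripper":0}]}}

```text
time_s: 9.2
position: [0.5541, 0.0842, 0.0359]
tool_rot: [0.363, -3.118, -0.001]
ft_force: [-5.7, 1.4, 4.2]
grip_width: 0.001
grip_force: 2.9
```

```bash
python3 -c "
from h import *
st()"
```

```text
t 9.2 lane mm 33.7 0.1 tip z lane 14.9 tool y yaw err 0.0012 zdir [-2.7e-03  4.0e-04 -1.0e+00] F lane -5.2 2.69 4.23 w 0.001 q6 -1.67
```

```bash
python3 -c "
from h import *
d=grab('side','side3'); cv2.imwrite('pics/c5.png',cv2.resize(d['img'][190:270,280:390,::-1],None,fx=7,fy=7,interpolation=3)); st()"
```

```text
t 9.25 lane mm 33.7 0.1 tip z lane 14.9 tool y yaw err 0.0012 zdir [-2.7e-03  4.0e-04 -1.0e+00] F lane -5.78 3.93 2.92 w 0.003 q6 -1.67
```

View pics/c5.png

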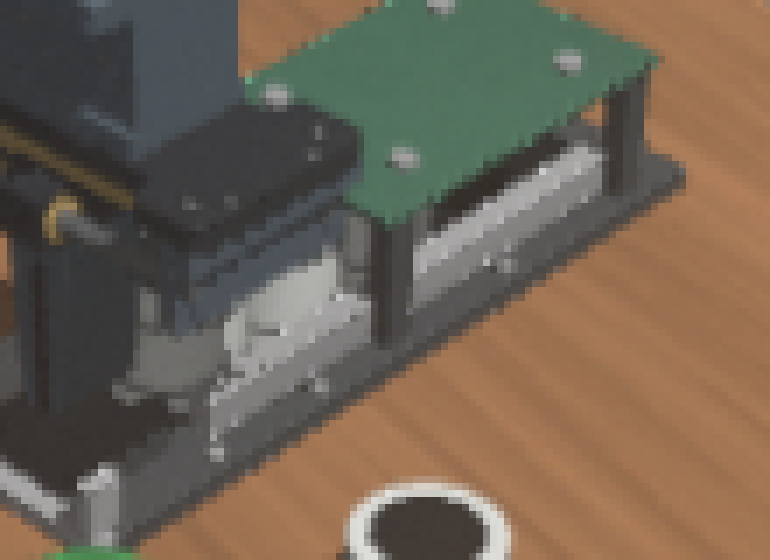

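The sleeve stands upright on the lane floor against the finger. Continuing in small steps.

{"op": "arm_command", "data": {"plan": [{"dp":[-0.1,0,0],"turn":0,"gripper":0},{"dp":[-0.1,0,0],"turn":0,"gripper":0},{"dp":[-0.1,0,0],"turn":0,"gripper":0},{"dp":[0,0,0],"turn":0,"gripper":0},{"dp":[0,0,0],"turn":0,"gripper":0},{"dp":[0,0,0],"turn":0,"gripper":0},{"dp":[0,0,0],"turn":0,"gripper":0},{"dp":[0,0,0],"turn":0,"gripper":0},{"dp":[0,0,0],"turn":0,"gripper":0},{"dp":[0,0,0],"turn":0,"gripper":0}]}}

```text
time_s: 10.25
position: [0.557, 0.0849, 0.0359]
tool_rot: [0.363, -3.118, -0.001]
ft_force: [-5.8, 1.3, 3.6]
grip_width: 0.007
grip_force: 2.9
```

```bash
python3 -c "
from h import *
st(); print(ctrl.get_obs()['torque'])"
```

```text
t 10.25 lane mm 36.6 0.1 tip z lane 14.9 tool y yaw err 0.0012 zdir [-2.8e-03  3.0e-04 -1.0e+00] F lane -5.31 2.6 3.56 w 0.007 q6 -1.67
[0.24325028 1.10569788 0.05231737]
```

{"op": "arm_command", "data": {"plan": [{"dp":[-0.1,0,0],"turn":0,"gripper":0},{"dp":[-0.1,0,0],"turn":0,"gripper":0},{"dp":[-0.1,0,0],"turn":0,"gripper":0},{"dp":[-0.1,0,0],"turn":0,"gripper":0},{"dp":[-0.1,0,0],"turn":0,"gripper":0},{"dp":[0,0,0],"turn":0,"gripper":0},{"dp":[0,0,0],"turn":0,"gripper":0},{"dp":[0,0,0],"turn":0,"gripper":0},{"dp":[0,0,0],"turn":0,"gripper":0},{"dp":[0,0,0],"turn":0,"gripper":0}]}}

```text
time_s: 11.25
position: [0.562, 0.086, 0.0359]
tool_rot: [0.363, -3.118, -0.001]
ft_force: [-6.2, 0.8, 3.2]
grip_width: 0.005
grip_force: 2.8
```

```bash
python3 -c "
from h import *
st(); print(ctrl.get_obs()['torque'])"
```

```text
t 11.25 lane mm 41.7 0.1 tip z lane 14.9 tool y yaw err 0.0012 zdir [-2.5e-03  3.0e-04 -1.0e+00] F lane -5.89 2.25 3.16 w 0.005 q6 -1.67
[0.25446286 1.02716586 0.03500372]
```

{"op": "arm_command", "data": {"plan": [{"dp":[-0.1,0,0],"turn":0,"gripper":0},{"dp":[-0.1,0,0],"turn":0,"gripper":0},{"dp":[-0.1,0,0],"turn":0,"gripper":0},{"dp":[-0.1,0,0],"turn":0,"gripper":0},{"dp":[-0.1,0,0],"turn":0,"gripper":0},{"dp":[0,0,0],"turn":0,"gripper":0},{"dp":[0,0,0],"turn":0,"gripper":0},{"dp":[0,0,0],"turn":0,"gripper":0},{"dp":[0,0,0],"turn":0,"gripper":0},{"dp":[0,0,0],"turn":0,"gripper":0}]}}

```text
time_s: 12.25
position: [0.567, 0.0872, 0.0359]
tool_rot: [0.364, -3.118, -0.001]
ft_force: [-5.4, 0.8, 2.6]
grip_width: 0.004
grip_force: 2.6
```

```bash
python3 -c "
from h import *
st(); print(ctrl.get_obs()['torque'])"
```

```text
t 12.25 lane mm 46.9 0.0 tip z lane 14.9 tool y yaw err 0.0013 zdir [-2.1e-03  3.0e-04 -1.0e+00] F lane -5.1 2.05 2.56 w 0.004 q6 -1.67
[ 0.19581743  0.99145013 -0.01421531]
```

{"op": "arm_command", "data": {"plan": [{"dp":[-0.1,0,0],"turn":0,"gripper":0},{"dp":[-0.1,0,0],"turn":0,"gripper":0},{"dp":[-0.1,0,0],"turn":0,"gripper":0},{"dp":[-0.1,0,0],"turn":0,"gripper":0},{"dp":[-0.1,0,0],"turn":0,"gripper":0},{"dp":[0,0,0],"turn":0,"gripper":0},{"dp":[0,0,0],"turn":0,"gripper":0},{"dp":[0,0,0],"turn":0,"gripper":0},{"dp":[0,0,0],"turn":0,"gripper":0},{"dp":[0,0,0],"turn":0,"gripper":0}]}}

```text
time_s: 13.25
position: [0.5702, 0.0879, 0.0359]
tool_rot: [0.363, -3.115, -0.0]
ft_force: [-9.2, -0.1, 5.5]
grip_width: 0.008
grip_force: 4.6
```

```bash
python3 -c "
from h import *
st(); print(ctrl.get_obs()['torque'])"
```

```text
t 13.25 lane mm 50.2 0.0 tip z lane 14.9 tool y yaw err 0.0013 zdir [-5.8e-03 -5.0e-04 -1.0e+00] F lane -8.94 1.99 5.5 w 0.008 q6 -1.67
[ 6.21903339e-04  1.53158690e+00 -2.45225002e-02]
```

{"op": "arm_command", "data": {"plan": [{"dp":[-0.1,0,0],"turn":0,"gripper":0},{"dp":[-0.1,0,0],"turn":0,"gripper":0},{"dp":[-0.1,0,0],"turn":0,"gripper":0},{"dp":[0,0,0],"turn":0,"gripper":0},{"dp":[0,0,0],"turn":0,"gripper":0},{"dp":[0,0,0],"turn":0,"gripper":0},{"dp":[0,0,0],"turn":0,"gripper":0},{"dp":[0,0,0],"turn":0,"gripper":0},{"dp":[0,0,0],"turn":0,"gripper":0},{"dp":[0,0,0],"turn":0,"gripper":0}]}}

```text
time_s: 14.25
position: [0.5716, 0.0882, 0.0359]
tool_rot: [0.363, -3.111, 0.0]
ft_force: [-11.7, -0.3, 9.0]
grip_width: 0.006
grip_force: 6.3
```

```bash
python3 -c "
from h import *
st(); print(ctrl.get_obs()['torque'])"
```

```text
t 14.25 lane mm 51.6 0.0 tip z lane 14.9 tool y yaw err 0.0013 zdir [-0.009  -0.0012 -1.    ] F lane -11.46 2.41 8.96 w 0.006 q6 -1.67
[-0.23207654  2.03524749  0.0248388 ]
```

About 11 N against the buffer: done. Backing off and lifting out.

{"op": "arm_command", "data": {"plan": [{"dp":[0.2,0,0],"turn":0,"gripper":0},{"dp":[0.3,0,0],"turn":0,"gripper":0},{"dp":[0.6,0,0],"turn":0,"gripper":0},{"dp":[1,0,0],"turn":0,"gripper":0},{"dp":[0.5,0,-1],"turn":0,"gripper":0},{"dp":[0,0,-2],"turn":0,"gripper":0},{"dp":[0,0,-3],"turn":0,"gripper":0},{"dp":[1,0,-3],"turn":0,"gripper":0},{"dp":[1,2,0],"turn":0,"gripper":0},{"dp":[1,3,0],"turn":0,"gripper":0}]}}

```text
time_s: 15.25
position: [0.5108, 0.1242, 0.1282]
tool_rot: [-0.359, 3.116, 0.0]
ft_force: [-0.2, 0.7, -0.1]
grip_width: 0.007
grip_force: 0.0
```

{"op": "arm_command", "data": {"plan": [{"dp":[0,3,0],"turn":0,"gripper":0},{"dp":[0,3,0],"turn":0,"gripper":0},{"dp":[0,2,0],"turn":0,"gripper":0},{"dp":[0,0,0],"turn":0,"gripper":0},{"dp":[0,0,0],"turn":0,"gripper":0},{"dp":[0,0,0],"turn":0,"gripper":0},{"dp":[0,0,0],"turn":0,"gripper":0},{"dp":[0,0,0],"turn":0,"gripper":0},{"dp":[0,0,0],"turn":0,"gripper":0},{"dp":[0,0,0],"turn":0,"gripper":0}]}}

```text
time_s: 16.25
position: [0.4915, 0.2021, 0.126]
tool_rot: [-0.363, 3.12, 0.0]
ft_force: [0.5, -0.1, -0.6]
grip_width: 0.003
grip_force: 0.0
```

```bash
python3 -c "
from h import *
st(); d=grab('top','top2'); cv2.imwrite('pics/c6.png',cv2.resize(d['img'][110:345,195:375,::-1],None,fx=2.5,fy=2.5,interpolation=3))"
```

```text
t 16.25 lane mm -0.3 129.2 tip z lane 105.0 tool y yaw err 0.0008 zdir [ 0.e+00  1.e-04 -1.e+00] F lane 0.46 -0.21 -0.57 w 0.003 q6 -1.43
```

View pics/c6.png

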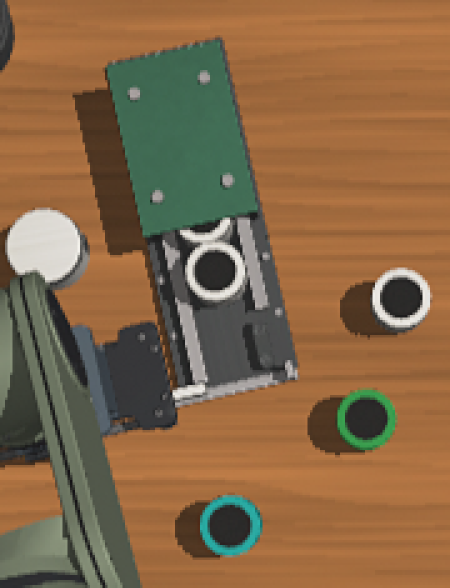

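The jammed sleeve stands in the lane at about x=92 mm, touching the next one, with the cheek sprung back. Now I'll lower beside the handle and slide the shutter.

{"op": "arm_command", "data": {"plan": [{"dp":[0.2,0,1.5],"turn":0,"gripper":0},{"dp":[0,0,2],"turn":0,"gripper":0},{"dp":[0,0,2],"turn":0,"gripper":0},{"dp":[0,0,0.8],"turn":0,"gripper":0},{"dp":[0,0,0],"turn":0,"gripper":0},{"dp":[0,-0.6,0],"turn":0,"gripper":0},{"dp":[0,-0.6,0],"turn":0,"gripper":0},{"dp":[0,-0.4,0],"turn":0,"gripper":0},{"dp":[0,0,0],"turn":0,"gripper":0},{"dp":[0,0,0],"turn":0,"gripper":0}]}}

```text
time_s: 17.3
position: [0.4934, 0.1862, 0.0633]
tool_rot: [-0.363, 3.12, 0.001]
ft_force: [0.6, -0.6, -0.1]
grip_width: 0.008
grip_force: 0.0
```

{"op": "arm_command", "data": {"plan": [{"dp":[0,-0.3,0],"turn":0,"gripper":0},{"dp":[0,-0.3,0],"turn":0,"gripper":0},{"dp":[0,-0.3,0],"turn":0,"gripper":0},{"dp":[0,-0.3,0],"turn":0,"gripper":0},{"dp":[0,-0.3,0],"turn":0,"gripper":0},{"dp":[0,-0.3,0],"turn":0,"gripper":0},{"dp":[0,-0.3,0],"turn":0,"gripper":0},{"dp":[0,-0.3,0],"turn":0,"gripper":0},{"dp":[0,-0.3,0],"turn":0,"gripper":0},{"dp":[0,-0.3,0],"turn":0,"gripper":0}]}}

```text
time_s: 18.3
position: [0.5, 0.1569, 0.0629]
tool_rot: [0.364, -3.12, -0.0]
ft_force: [0.3, 2.0, -0.3]
grip_width: 0.004
grip_force: 1.0
```

```bash
python3 -c "
from h import *
st()"
```

```text
t 18.3 lane mm -2.4 83.3 tip z lane 41.9 tool y yaw err 0.0013 zdir [-2.e-04  1.e-04 -1.e+00] F lane 0.74 1.85 -0.33 w 0.004 q6 -1.52
```

{"op": "arm_command", "data": {"plan": [{"dp":[0,-0.4,0],"turn":0,"gripper":0},{"dp":[0,-0.4,0],"turn":0,"gripper":0},{"dp":[0,-0.4,0],"turn":0,"gripper":0},{"dp":[0,-0.4,0],"turn":0,"gripper":0},{"dp":[0,-0.4,0],"turn":0,"gripper":0},{"dp":[0,-0.4,0],"turn":0,"gripper":0},{"dp":[0,-0.4,0],"turn":0,"gripper":0},{"dp":[0,-0.4,0],"turn":0,"gripper":0},{"dp":[0,-0.3,0],"turn":0,"gripper":0},{"dp":[0,-0.2,0],"turn":0,"gripper":0}]}}

```text
time_s: 19.3
position: [0.5084, 0.1208, 0.0629]
tool_rot: [0.364, -3.12, 0.0]
ft_force: [-2.8, 1.3, -0.0]
grip_width: 0.002
grip_force: 0.9
```

{"op": "arm_command", "data": {"plan": [{"dp":[0,-0.1,0],"turn":0,"gripper":0},{"dp":[0,-0.1,0],"turn":0,"gripper":0},{"dp":[0,-0.1,0],"turn":0,"gripper":0},{"dp":[0,-0.1,0],"turn":0,"gripper":0},{"dp":[0,-0.1,0],"turn":0,"gripper":0},{"dp":[0,0,0],"turn":0,"gripper":0},{"dp":[0,0,0],"turn":0,"gripper":0},{"dp":[0,0,0],"turn":0,"gripper":0},{"dp":[0,0,0],"turn":0,"gripper":0},{"dp":[0,0,0],"turn":0,"gripper":0}]}}

```text
time_s: 20.3
position: [0.5099, 0.1163, 0.063]
tool_rot: [-0.364, 3.12, -0.0]
ft_force: [-0.1, 1.0, 0.8]
grip_width: -0.0
grip_force: 0.4
```

```bash
python3 -c "
from h import *
st()"
```

```text
t 20.3 lane mm -2.0 41.5 tip z lane 42.0 tool y yaw err 0.0015 zdir [ 6.e-04  0.e+00 -1.e+00] F lane 0.15 0.94 0.78 w -0.0 q6 -1.6
```

{"op": "arm_command", "data": {"plan": [{"dp":[0,-0.1,0],"turn":0,"gripper":0},{"dp":[0,-0.1,0],"turn":0,"gripper":0},{"dp":[0,-0.1,0],"turn":0,"gripper":0},{"dp":[0,0,0],"turn":0,"gripper":0},{"dp":[0,0,0],"turn":0,"gripper":0},{"dp":[0,0,0],"turn":0,"gripper":0},{"dp":[0,0,0],"turn":0,"gripper":0},{"dp":[0,0,0],"turn":0,"gripper":0},{"dp":[0,0,0],"turn":0,"gripper":0},{"dp":[0,0,0],"turn":0,"gripper":0}]}}

```text
time_s: 21.3
position: [0.5105, 0.1134, 0.063]
tool_rot: [-0.364, 3.12, -0.0]
ft_force: [-0.7, 1.0, 0.1]
grip_width: 0.005
grip_force: 0.4
```

```bash
python3 -c "
from h import *
st()"
```

```text
t 21.3 lane mm -2.1 38.5 tip z lane 42.0 tool y yaw err 0.0014 zdir [ 3.e-04  0.e+00 -1.e+00] F lane -0.43 1.1 0.05 w 0.005 q6 -1.61
```

Not at the stop yet.

{"op": "arm_command", "data": {"plan": [{"dp":[0,-0.1,0],"turn":0,"gripper":0},{"dp":[0,-0.1,0],"turn":0,"gripper":0},{"dp":[0,-0.1,0],"turn":0,"gripper":0},{"dp":[0,0,0],"turn":0,"gripper":0},{"dp":[0,0,0],"turn":0,"gripper":0},{"dp":[0,0,0],"turn":0,"gripper":0},{"dp":[0,0,0],"turn":0,"gripper":0},{"dp":[0,0,0],"turn":0,"gripper":0},{"dp":[0,0,0],"turn":0,"gripper":0},{"dp":[0,0,0],"turn":0,"gripper":0}]}}

```text
time_s: 22.3
position: [0.5108, 0.112, 0.063]
tool_rot: [0.362, -3.121, -0.005]
ft_force: [-1.9, 7.9, 0.1]
grip_width: 0.005
grip_force: 3.9
```

```bash
python3 -c "
from h import *
st()"
```

```text
t 22.3 lane mm -2.1 37.1 tip z lane 42.0 tool y yaw err 0.0 zdir [-4.0e-04  2.9e-03 -1.0e+00] F lane -0.07 8.16 0.14 w 0.005 q6 -1.61
```

The end stop is reached (8 N, motion blocked). Backing off, rising, and moving clear.

{"op": "arm_command", "data": {"plan": [{"dp":[0,0.3,0],"turn":0,"gripper":0},{"dp":[0,0.5,0],"turn":0,"gripper":0},{"dp":[0,1,0],"turn":0,"gripper":0},{"dp":[0,1,-2],"turn":0,"gripper":0},{"dp":[0,2,-3],"turn":0,"gripper":0},{"dp":[0,3,-3],"turn":0,"gripper":0},{"dp":[1,4,-3],"turn":0,"gripper":0},{"dp":[1,4,0],"turn":0,"gripper":0},{"dp":[1,4,0],"turn":0,"gripper":0},{"dp":[0,0,0],"turn":0,"gripper":0}]}}

```text
time_s: 23.3
position: [0.4345, 0.2993, 0.1727]
tool_rot: [-0.372, 3.119, 0.003]
ft_force: [0.6, -0.3, 0.1]
grip_width: 0.004
grip_force: 0.0
```

```bash
python3 -c "
from h import *
st(); d=grab('side','side4'); a=cv2.resize(d['img'][160:310,215:385,::-1],None,fx=2.3,fy=2.3,interpolation=3)
d=grab('top','top3'); b=cv2.resize(d['img'][180:330,215:385,::-1],None,fx=2.3,fy=2.3,interpolation=3); cv2.imwrite('pics/c7.png',np.hstack([a,b]))"
```

```text
t 23.3 lane mm -33.5 236.9 tip z lane 151.7 tool y yaw err 0.0064 zdir [-0.      0.0017 -1.    ] F lane 0.52 -0.47 0.1 w 0.004 q6 -1.23
```

View pics/c7.png

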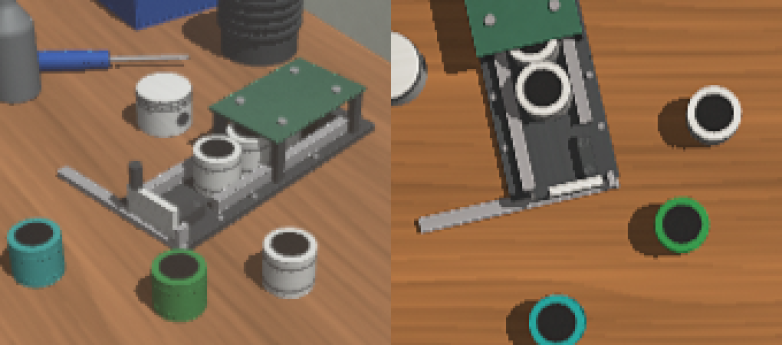

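The shutter is against its right stop (its right end at about (605,183) of the combined crop). The sleeve is upright in the lane at (543,88), and the bystanders haven't moved.

```bash
python3 -c "
from h import *
print(ctrl.finish_job())"
```

```text
the job is handed in; nothing more can be done
None
```

The job is handed in: the sleeve stands in the lane about 92 mm in, pushed back onto the buffer at about 11 N. The shutter is closed to its stop at about 8 N, the other things on the bench haven't moved, and it took about 23 s.

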